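# Reset the needle valve of an air clamp jig

### The job

The air clamp on this jig is back from service and its speed must be set with the air still off. Screw the needle valve's T-handle in (clockwise from above) until it bottoms on its seat, so gently that the hand-tight bonnet does not turn with it, then back it off half a turn. Only then open the air by swinging the ball valve's lever fully round until it lies along the pipe; leave the things lying about where they are.

Things in the scene. Friction and masses are not known exactly. Their poses are not given: they have to be found in the camera images.
- station: Air clamp jig: aluminium base plate 170 x 430 x 12 mm fixed to the bench, with a steel pipe (axis 45 mm up) along it, brass ball valve at y = -65 mm, brass needle valve at y = +55 mm, square clamp cylinder (57 mm high) at y = 185 mm. Origin on the bench top, midway across the plate; -x is its robot side, y runs along the pipe from supply to cylinder; the plate spans y = -185 to 245 mm.
- bar_mid (a point): Middle of the needle valve's T-handle: round steel bar 11 mm thick, 66 mm long, level on an upright 9 mm stem, 118 mm above the bench. x along the bar, z up the stem, the turning axis. Clockwise from above screws the needle in, against about 0.07 N m of steady friction; at the seat it stops hard. The packing nut, 23 mm wide, ends 26 mm below the bar.
- needle (a point): Tip of the needle on the handle's axis, hidden inside the valve  45.0 mm above the bench on its seat, 0.5 mm higher for each turn of the handle anticlockwise. It starts 0.3 to 0.7 turn out. The reading is far too rough to find the seat by, so it has to be felt; the handle's direction there differs each time. 0.15 to 0.4 N m over the friction seats it.
- bonnet (a joint): Turn of the needle valve's brass bonnet (27 mm wide hexagon, round the handle's stem, 62 to 81 mm above the bench) in the valve body (rad), 0 at the start. It is only hand-tight: more than 0.6 N m on the T-handle, 18 N at the end of the bar, turns it, which must not happen.
- lever (a joint): Angle of the ball valve's lever (rad): 0 shut (across the pipe, pointing to the jig's -x), grows anticlockwise seen from above to 1.57 at its stop, open (along the pipe, pointing to the jig's -y). About 0.12 N m of friction; it stays where it is left.
- lever_grip (a point): Point on the black sleeve of the ball valve's lever, 75 mm from the pivot, 78 mm above the bench. The sleeve is 16 mm wide, 10 mm high and reaches from 37 to 99 mm from the pivot; under it is free down to the base plate. x of the point points back to the pivot, z up.
- lever_pivot (a point): Upright turning axis of the ball valve's lever, at the lever's height, 78 mm above the bench; fixed to the jig, with the jig's axes.
- spanner: Loose steel spanner lying on the bench on the robot's side of the jig, not needed. Origin under its middle.
- parts_bin: Loose blue open parts bin with brass fittings, 120 x 90 x 50 mm, on the far side of the jig, not needed. Origin under its middle.
- oil_bottle: Loose white bottle, 44 mm wide, 120 mm tall, on the far side of the jig, not needed. Origin under its middle.
- tape: Loose cardboard-coloured tape roll lying flat, 80 mm wide, 25 mm high, on the robot's side of the jig, not needed. Origin under its middle.

How it is judged:
On the way, in this order (a step that is already met when the one before it is completed fails the run):
1. the needle is screwed in to its seat, with the air still off (z of needle in the frame of station below 0.045004 m and value of joint lever below 0.3 rad), for 0.1 s.
2. the needle is backed off half a turn, with the air still off (z of needle in the frame of station between 0.045222 and 0.045278 m and value of joint lever below 0.3 rad), for 0.2 s.
At the end, for the whole second after the job is handed in: The needle stands half a turn (plus or minus 20 degrees) out from its seat, having been screwed in to the seat first, and the ball valve's lever, opened only after that, is at its open stop (within 7 degrees) (z of needle in the frame of station between 0.045222 and 0.045278 m and value of joint lever above 1.45 rad); the robot touches nothing.
It fails at once if the needle is forced: the bonnet turns in the valve body by more than about 3 degrees (value of joint bonnet above 0.06 rad or value of joint bonnet below -0.06 rad).
It fails at once if a bystander is moved by more than 30 mm (distance of any of spanner, parts_bin, oil_bottle, tape from where it was at the start of the episode above 0.03 m).
It also fails if it takes over 69 s, if anything falls off the work surface, if the arm or the gripper's body presses on something with over 40 N, if the wrist force passes 120 N, or if a joint passes its speed limit or range.

### The arm

A 7-joint arm with a two-finger parallel gripper is mounted at the origin on the work surface. World frame = base frame: x ahead of the robot, y to its left, z up, the work surface at z = 0. Lengths are in m, angles in rad, forces in N, time in s.
With the tool pointing down it reaches from about 0.425 to 0.825 m from the base axis. Payload 3.6 kg.
Tool frame: the origin (TCP) lies where the fingers leave the gripper's body, on its centre line; the fingertips stand 73 mm ahead of it and the grasp point (between the pads) lies 54 mm ahead of it; z points along the fingers, y is the line along which they close (so a half turn about z gives the same grasp; the last joint's range is limited). The gripper opens to 85 mm and grips with 20 to 120 N. Pads are 22 mm wide; open, the fingers measure 114 mm over their backs; the gripper's body (76 mm by 85 mm) begins 54 mm behind the grasp point. The pads swing forward as they close: fully open they stand 13 mm farther back than shut.
Start: joints at [-1.363, 0.615, -0.013, 1.423, 0.008, 1.103, -0.04], TCP at [0.151, 0.632, 0.304] pointing down, gripper open.
Joint ranges: [-3.12, 3.12], [-0.3, 2.06], [-1.34, 1.32], [0.26, 2.42], [-1.36, 4.5], [0.01, 1.98], [-2.84, 2.84]. Speed limits (rad/s): [2.79, 2.79, 3.14, 3.14, 3.14, 3.14, 3.14].

### API

Orientations are given as a unit quaternion [x, y, z, w].
In Python, from station import arm, snapshot, camera_info, ticket gives the robot as it stands. Calls block until the motion is done:
- arm.movep(position, orientation): joint-space move of the TCP to a pose.
- arm.line_to(position, velocity=0.15, ori=None): straight line of the TCP; ori=None keeps the orientation; velocity is the mean speed in m/s.
- arm.move_j(angles): joint-space move.
- arm.move_gripper(opening, effort=None): opening from 0.0 (shut) to 1.0 (fully open); effort is the grip in N (None keeps the last); returns when the fingers have stopped.
- arm.pause(seconds).
- arm.ik(position, orientation): joint angles nearest the present ones, or None.
- snapshot(name): name is "scene" or "top" or "wrist"; returns the picture (400x640x3 uint8, blue, green, red); there is no depth.
- camera_info(name): a dict with "fx", "fy", "cx", "cy" (pixels), "R" (3x3) and "t" (3): a world point X has camera coordinates R X + t; the wrist camera has in their place "T_tool_cam" (4x4, takes a point from camera to tool coordinates, whose origin is the TCP and whose axes are the flange's). Camera axes: x right, y down, z forward; pixel columns grow to the right and rows downward; lengths in m; the calibration is good to about 2 mm. A picture is of the moment at which its call begins: read the wrist's pose just before it. camera_info takes no time and is no camera call.
A pose or a line that the arm cannot do raises arm.MotionError and nothing moves.
- ticket.finish_job(): hands the job in; it is judged then, once.
Readings, each from a call of its own:
- arm.read_time(): time.
- arm.read_joint_positions(): joint angles.
- arm.read_dq(): joint speeds.
- arm.read_effort(): joint torques, N m.
- arm.read_tool_pos(): TCP position.
- arm.read_eef_rot(): TCP orientation.
- arm.read_ft_force(): force on the tool from outside, world axes, zero at the start.
- arm.read_wrist_torque(): the same for the moment, N m.
- arm.read_opening(): opening from 0.0 (shut) to 1.0 (fully open).
- arm.read_finger_force(): force on a finger pad.
Only numpy, scipy, OpenCV 4.12 (cv2) and the standard library are available. Lean on these libraries where they do the work, as an engineer would, in place of code of your own. Each camera call takes 0.05 s, during which the arm holds its last target. There are 200 camera calls.

## Working session

There is one attempt and no reset: what is moved stays moved. The work goes in short steps, each a Python script; the robot and the scene stay as the last script left them, time stands still between calls to the robot, and variables do not carry over. Pictures are saved under pics/ and viewed, at most 10 in all, crops included, and the job is handed in when it is done.

```bash
mkdir -p pics; ls
python3 - <<'E'
from station import arm, snapshot, camera_info
import cv2,numpy as np
for n in("top","scene"):
    cv2.imwrite(f"pics/{n}0.png",snapshot(n)); c=camera_info(n); print(n,c)
c=camera_info("wrist");print(c)
print(arm.read_time(),arm.read_tool_pos(),arm.read_eef_rot(),arm.read_wrist_torque(),arm.read_ft_force())
E
```

```text
pics
top {'fx': 408.8124417479003, 'fy': 408.8124417479003, 'cx': 322.9157185739215, 'cy': 200.77443548087464, 'R': array([[-0.01065287, -0.99982248,  0.01554077],
       [-0.99578051,  0.0091906 , -0.09130559],
       [ 0.09114655, -0.01644787, -0.99570165]]), 't': array([-0.0062612 ,  0.58733637,  0.84636842])}
scene {'fx': 477.1883130615687, 'fy': 477.1883130615687, 'cx': 316.9770865838808, 'cy': 194.78551147476114, 'R': array([[ 1.79384146e-02,  9.99745899e-01,  1.36510276e-02],
       [ 6.03765130e-01,  5.15078789e-05, -7.97162258e-01],
       [-7.96960401e-01,  2.25418416e-02, -6.03610789e-01]]), 't': array([-0.02421919, -0.24591954,  1.53305161])}
{'fx': 291.1116644911967, 'fy': 291.1116644911967, 'cx': 321.8864132146513, 'cy': 200.5293411272689, 'T_tool_cam': array([[-1.14943485e-03, -9.58891892e-01, -2.83769303e-01,
         7.11966529e-02],
       [ 9.99999287e-01, -1.19428510e-03, -1.49548634e-05,
         1.67212170e-04],
       [-3.24561355e-04, -2.83769118e-01,  9.58892581e-01,
        -7.03248769e-02],
       [ 0.00000000e+00,  0.00000000e+00,  0.00000000e+00,
         1.00000000e+00]])}
0.1 [0.15045487 0.63184225 0.30284024] [ 1.16603260e-01  9.93177922e-01 -1.13063305e-03 -1.30872613e-04] [-0.003533   -0.00629495  0.03023939] [-0.30018032  0.71731583  0.26094352]
```

View pics/top0.png

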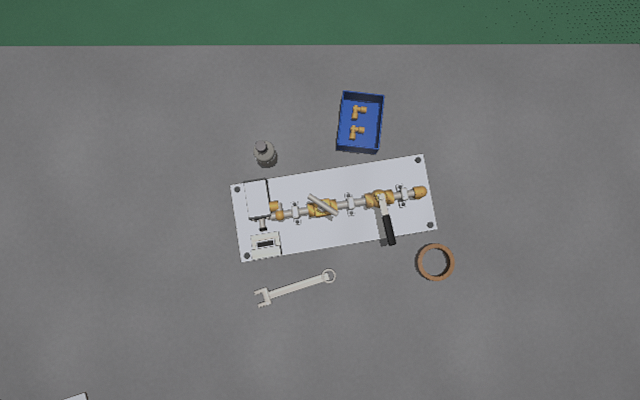

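View pics/scene0.png

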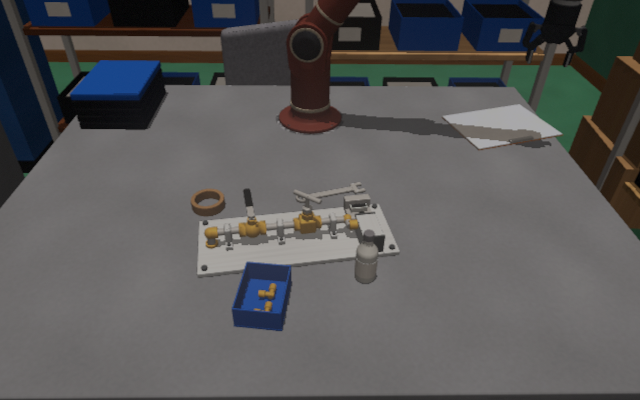

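```bash
cat > h.py <<'E'
from station import arm, snapshot, camera_info, ticket
import numpy as np, cv2, time
from scipy.spatial.transform import Rotation as Ro
def cam(n):
    c=camera_info(n); K=np.array([[c['fx'],0,c['cx']],[0,c['fy'],c['cy']],[0,0,1]])
    if n!='wrist': return K,c['R'],c['t']
    T=np.eye(4);T[:3,:3]=Ro.from_quat(arm.read_eef_rot()).as_matrix();T[:3,3]=arm.read_tool_pos()
    T=np.linalg.inv(T@c['T_tool_cam']); return K,T[:3,:3],T[:3,3]
def cast(C,px,z):
    K,R,t=C; d=R.T@np.linalg.solve(K,np.array([px[0],px[1],1.])); o=-R.T@t
    return o+d*(z-o[2])/d[2]
def proj(C,X):
    K,R,t=C; p=K@(R@np.asarray(X)+t); return p[:2]/p[2]
def down(a):  # tool down, tool x axis at world heading a
    x=np.array([np.cos(a),np.sin(a),0]); z=np.array([0,0,-1.]); return Ro.from_matrix(np.c_[x,np.cross(z,x),z]).as_quat()
def yaw():
    m=Ro.from_quat(arm.read_eef_rot()).as_matrix(); return np.arctan2(m[1,0],m[0,0])
E
python3 - <<'E'
from h import *
C=cam('top'); im=cv2.imread('pics/top0.png')
m=(im.min(2)>185).astype(np.uint8)*255
m=cv2.morphologyEx(m,cv2.MORPH_CLOSE,np.ones((25,25)))
cs,_=cv2.findContours(m,0,2); c=max(cs,key=cv2.contourArea)
r=cv2.boxPoints(cv2.minAreaRect(c)); print(r)
for p in [(232,185),(424,154),(437,230),(243,262)]+list(r): print(p,cast(C,p,.012))
a,b=cast(C,(309,195),.118),cast(C,(337,213),.118); print(a,b,np.linalg.norm(a-b),(a+b)/2)
print(yaw(), arm.read_joint_positions())
E
```

```text
[[229.08104 185.4865 ]
 [423.67566 153.05406]
 [443.78375 273.7027 ]
 [249.18915 306.13513]]
(232, 185) [0.62485342 0.18485775 0.012     ]
(424, 154) [ 0.69009264 -0.23630329  0.012     ]
(437, 230) [ 0.52270333 -0.25902865  0.012     ]
(243, 262) [0.45880999 0.15984155 0.012     ]
[229.08104 185.4865 ] [0.62384268 0.19116746 0.012     ]
[423.67566 153.05406] [ 0.69221414 -0.23565582  0.012     ]
[443.78375 273.7027 ] [ 0.42894657 -0.27026743  0.012     ]
[249.18915 306.13513] [0.36609798 0.14611763 0.012     ]
[0.59025069 0.01592042 0.118     ] [ 0.55523419 -0.03722446  0.118     ] 0.06364379754158819 [ 0.57274244 -0.01065202  0.118     ]
2.9078542667099834 [-1.36348678  0.61586073 -0.012636    1.42470439  0.0080868   1.10335335
 -0.04040403]
```

Run:
```python
from h import *
for a in (56.6,236.6):
  for da in (0,20):
    q=arm.ik([.572,-.0115,.29],down(np.radians(a+da))); print(a,da,None if q is None else np.round(q,3))
p=[.572,-.0115,.29]
# choose: lowest q7 with clockwise room
arm.movep(p,down(np.radians(56.6)))
print(arm.read_time(),arm.read_joint_positions(),arm.read_tool_pos(),yaw(),arm.read_wrist_torque(),arm.read_ft_force())
C=cam('wrist'); im=snapshot('wrist'); cv2.imwrite('pics/w1.png',im)
np.savez('pics/w1.npz',*C)
print(arm.read_time(),proj(C,[.572,-.0115,.118]))
```

```text
56.6 0 [-0.392  0.565  0.601  1.687 -0.367  1.004 -0.247]
56.6 20 [-0.35   0.551  0.528  1.686 -0.32   0.992  0.057]
236.6 0 [ 0.033  0.507 -0.08   1.674  0.047  0.962  2.496]
236.6 20 [ 0.101  0.512 -0.184  1.671  0.109  0.968  2.785]
2.8167 [-0.39314688  0.56498771  0.599244    1.68715192 -0.36693305  1.0041318
 -0.24685117] [ 0.57216378 -0.01006866  0.28982396] 0.9902886331083299 [-0.00591547  0.00205829 -0.00820868] [0.00135779 0.26301298 0.45603399]
2.8667 [321.87227985 203.25284524]
```

View pics/w1.png

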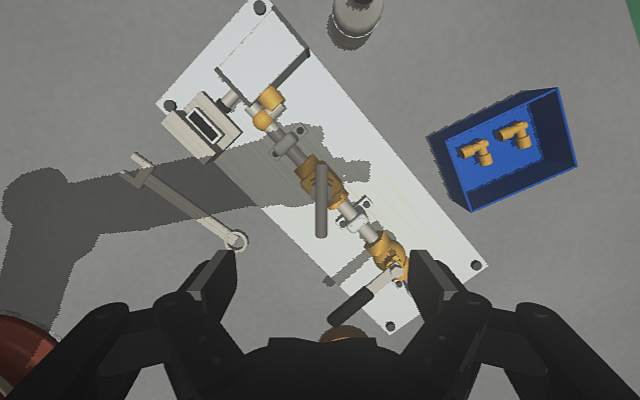

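Run:
```python
from h import *
im=cv2.imread('pics/w1.png'); d=np.load('pics/w1.npz'); C=[d[k] for k in d]
cr=im[150:250,290:350].astype(int); 
for r in (170,180,190,200,215,230): print(r,[tuple(im[r,c]) if 0 else int(im[r,c].mean()) for c in range(306,338)], int(np.ptp(im[r,320].astype(int))))
print('col',[(r,int(im[r,321].mean()),int(np.ptp(im[r,321].astype(int)))) for r in list(range(158,172))+list(range(230,245))])
```

```text
170 [98, 96, 93, 92, 91, 90, 83, 78, 75, 81, 88, 95, 100, 102, 106, 109, 110, 108, 105, 102, 100, 86, 77, 73, 70, 67, 84, 116, 126, 123, 126, 128] 8
180 [95, 97, 98, 99, 82, 64, 77, 83, 81, 82, 89, 95, 99, 102, 108, 110, 109, 107, 104, 100, 98, 90, 90, 82, 67, 65, 77, 93, 98, 96, 95, 84] 8
190 [82, 87, 94, 96, 89, 98, 105, 108, 104, 89, 88, 95, 99, 103, 107, 109, 110, 107, 103, 100, 95, 86, 101, 109, 106, 103, 99, 98, 98, 98, 98, 95] 9
200 [121, 127, 127, 124, 123, 120, 124, 121, 103, 86, 88, 96, 100, 103, 106, 109, 110, 106, 103, 100, 94, 86, 87, 89, 86, 84, 87, 91, 90, 94, 95, 94] 9
215 [204, 203, 203, 204, 203, 203, 204, 210, 190, 122, 81, 95, 101, 104, 107, 110, 110, 105, 102, 96, 79, 144, 197, 206, 202, 202, 203, 202, 203, 204, 206, 212] 9
230 [204, 203, 205, 204, 203, 202, 203, 208, 189, 122, 82, 96, 102, 104, 107, 111, 109, 105, 102, 94, 77, 143, 199, 208, 203, 203, 204, 204, 204, 205, 206, 206] 8
col [(158, 124, 5), (159, 130, 3), (160, 86, 28), (161, 67, 33), (162, 71, 28), (163, 79, 2), (164, 82, 5), (165, 118, 9), (166, 110, 9), (167, 109, 9), (168, 109, 10), (169, 109, 11), (170, 109, 8), (171, 109, 9), (230, 111, 9), (231, 110, 9), (232, 109, 9), (233, 110, 9), (234, 110, 9), (235, 109, 9), (236, 108, 9), (237, 100, 10), (238, 149, 9), (239, 212, 8), (240, 206, 7), (241, 204, 8), (242, 204, 6), (243, 205, 4), (244, 205, 4)]
```

```bash
cat > g.py <<'E'
from h import *
def turn(q,v): # absolute q7
    j=np.array(arm.read_joint_positions(),float); j[6]=q; arm.move_j(j)
E
python3 - <<'E'
from g import *
d=np.load('pics/w1.npz'); C=[d[k] for k in d]
a,b=cast(C,(321.2,164),.118),cast(C,(320.9,238),.118); m=(a+b)/2
h=np.degrees(np.arctan2(*(b-a)[1::-1])); print(a,b,np.linalg.norm(a-b),m,h)
for p in [(395,275),(330,320)]: print(cast(C,p,.078))
# go to seat-side end of j7
hd=np.radians(h%360 if 200<h%360<260 else (h+180)%360)
print(np.degrees(hd), arm.ik([m[0],m[1],.26],down(hd)))
arm.movep([m[0],m[1],.26],down(hd))
C=cam('wrist'); im=snapshot('wrist'); cv2.imwrite('pics/w2.png',im); np.savez('pics/w2.npz',*C)
t=arm.read_time();arm.read_joint_positions();arm.read_wrist_torque();print(t,arm.read_time(),arm.read_joint_positions(),proj(C,m))
E
```

```text
[0.59039105 0.01749217 0.118     ] [ 0.55326888 -0.03839014  0.118     ] 0.06708865981020011 [ 0.57182997 -0.01044899  0.118     ] -123.59576527692175
[ 0.58700677 -0.1340956   0.078     ]
[ 0.49594434 -0.14411321  0.078     ]
236.40423472307825 [ 0.15489823  0.55211162 -0.27286394  1.70738211  0.18046132  0.90675006
  2.36425816]
5.1417 5.1417 [ 0.15456052  0.55216652 -0.27248058  1.70738554  0.18037238  0.90678291
  2.36400459] [323.0517806  211.56539659]
```

View pics/w2.png

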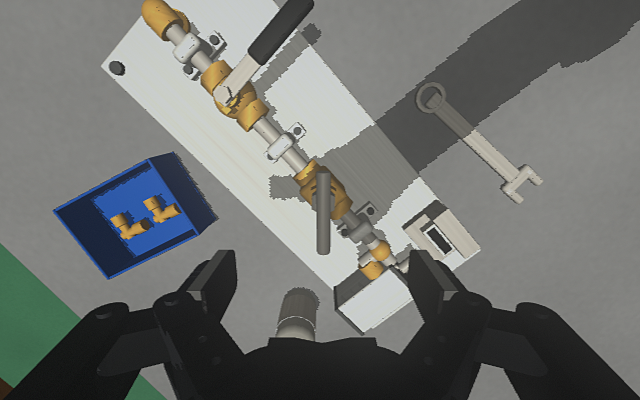

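Run:
```python
from g import *
p=np.array([.5718,-.0104]); o=arm.read_eef_rot()
arm.move_gripper(.5,20)
print('op',arm.read_opening(),arm.read_time())
arm.line_to([*p,.173],.12)
print(arm.read_time(),arm.read_tool_pos(),arm.read_ft_force(),arm.read_wrist_torque())
arm.move_gripper(0.,20)
print(arm.read_time(),arm.read_opening(),arm.read_finger_force(),arm.read_ft_force(),arm.read_wrist_torque())
j=np.array(arm.read_joint_positions()); q0=j[6]; print('q0',j)
for k in range(1,10):
    j[6]=q0-np.radians(10*k); arm.move_j(j)
    print(k,round(arm.read_time(),2),np.round(arm.read_wrist_torque(),3),np.round(arm.read_ft_force(),2),round(arm.read_joint_positions()[6]-j[6],4),round(arm.read_opening(),3))
np.save('q0.npy',np.r_[j,q0])
```

```text
op 0.49744592150363376 5.6333
6.5083 [ 0.572359   -0.01031663  0.17364971] [0.35730667 0.09492734 0.57165139] [-0.04902996 -0.00842795 -0.03675818]
6.8917 0.11329038481855436 20.71155220270157 [-2.35156898  0.72766414  5.10549682] [0.24319818 0.47809293 0.03645812]
q0 [ 0.13158954  0.66165232 -0.24104015  1.79222791  0.22510523  0.71450177
  2.32451528]
1 7.18 [ 0.095  0.293 -0.046] [-0.68  0.52  2.33] 0.0031 0.115
2 7.47 [ 0.207  0.425 -0.085] [-1.9   0.81  2.23] 0.0049 0.115
3 7.77 [ 0.22   0.492 -0.043] [-2.15  1.85  2.76] 0.0055 0.115
4 8.06 [ 0.327  0.545 -0.045] [-1.34  1.28  2.96] 0.0058 0.117
5 8.35 [ 0.333  0.657 -0.077] [-2.3   1.41  4.42] 0.006 0.12
6 8.64 [ 0.473  0.683 -0.04 ] [-2.99  1.68  3.89] 0.006 0.121
7 8.93 [ 0.511  0.664 -0.014] [-3.31  2.74  3.38] 0.006 0.122
8 9.22 [ 0.602  0.781 -0.048] [-4.3   3.29  3.81] 0.006 0.114
9 9.52 [ 0.756  0.789 -0.037] [-3.02  3.21  4.2 ] 0.006 0.12
```

Run:
```python
from g import *
im=snapshot('wrist'); cv2.imwrite('pics/w3.png',im)
T=[];E=[]
for k in range(8): T.append(arm.read_wrist_torque()); E.append(arm.read_effort()[6]); arm.pause(.03)
print(np.mean(T,0),np.std(T,0),np.mean(E),np.std(E),arm.read_tool_pos(),np.degrees(yaw()),arm.read_eef_rot())
```

```text
[ 0.75261228  0.78171368 -0.0041348 ] [0.0312435  0.03154343 0.03839184] 0.028357564660836942 0.015883303615313267 [ 0.57147609 -0.00942621  0.17384707] 146.73799546554434 [ 2.86206952e-01  9.58167691e-01  4.58850924e-04 -2.16108846e-04]
```

View pics/w3.png

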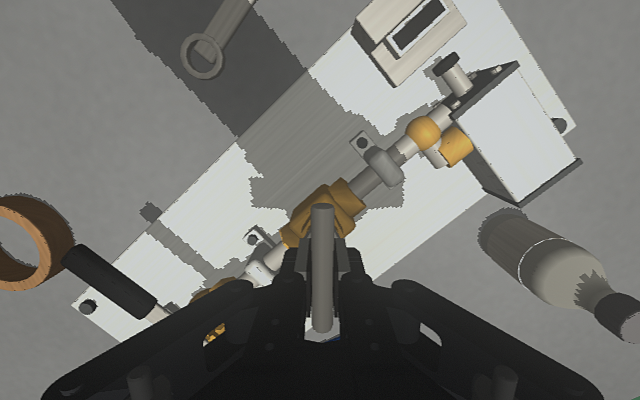

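Run:
```python
from g import *
s=np.load('q0.npy'); j,q0=s[:7].copy(),s[7]
T=np.array([arm.read_wrist_torque() for _ in range(6)]); print(T[:,2])
def tz():
    T=[]
    for _ in range(3): T.append(arm.read_wrist_torque()[2]); arm.pause(.01)
    return np.mean(T)
log=[]
while np.degrees(q0-j[6])<262:
    j[6]-=np.radians(2.5); arm.move_j(j); t=tz()
    if t>.1: t=np.mean([t]+[tz() for _ in range(3)])
    log.append((round(np.degrees(q0-j[6]),1),round(float(t),3),round(float(arm.read_joint_positions()[6]-j[6]),4),round(float(arm.read_effort()[6]),2),round(float(arm.read_opening()),3)))
    if t>.26: break
np.save('q1.npy',np.r_[j,q0])
print(*log[::4],sep='\n'); print(*log[-8:],sep='\n'); print(arm.read_time(),j,arm.read_ft_force(),arm.read_tool_pos())
```

```text
[-0.08993376 -0.08993376 -0.08993376 -0.08993376 -0.08993376 -0.08993376]
(np.float64(92.5), -0.043, 0.0049, 0.02, 0.118)
(np.float64(102.5), -0.053, 0.0049, 0.02, 0.115)
(np.float64(112.5), 0.001, 0.0049, 0.02, 0.113)
(np.float64(122.5), -0.04, 0.0049, 0.02, 0.119)
(np.float64(132.5), -0.011, 0.0049, 0.02, 0.122)
(np.float64(142.5), -0.058, 0.005, 0.02, 0.117)
(np.float64(152.5), -0.042, 0.005, 0.02, 0.114)
(np.float64(162.5), -0.059, 0.005, 0.02, 0.123)
(np.float64(172.5), -0.033, 0.0048, 0.02, 0.123)
(np.float64(182.5), 0.042, 0.0048, -0.05, 0.119)
(np.float64(167.5), -0.011, 0.0049, 0.02, 0.118)
(np.float64(170.0), -0.044, 0.005, 0.02, 0.121)
(np.float64(172.5), -0.033, 0.0048, 0.02, 0.123)
(np.float64(175.0), -0.051, 0.0048, 0.02, 0.118)
(np.float64(177.5), -0.014, 0.0047, 0.02, 0.118)
(np.float64(180.0), -0.025, 0.0046, 0.02, 0.113)
(np.float64(182.5), 0.042, 0.0048, -0.05, 0.119)
(np.float64(185.0), 0.435, 0.0033, -0.41, 0.121)
20.3583 [ 0.13158954  0.66165232 -0.24104015  1.79222791  0.22510523  0.71450177
 -0.90434383] [-1.83589702  5.20857184  1.18624347] [ 0.57194682 -0.00937224  0.17390671]
```

Run:
```python
from g import *
s=np.load('q1.npy'); j,q0=s[:7].copy(),s[7]
arm.pause(.1)
for d in (150,110,70,35,2):
    j[6]=q0-np.radians(d); arm.move_j(j); print(d,round(arm.read_time(),2),np.round(arm.read_wrist_torque(),3),round(arm.read_joint_positions()[6]-j[6],4),round(arm.read_opening(),3))
arm.pause(.3)
arm.move_gripper(.5)
p=arm.read_tool_pos(); print(p)
arm.line_to([p[0],p[1],.26],.15)
C=cam('wrist'); im=snapshot('wrist'); cv2.imwrite('pics/w4.png',im); np.savez('pics/w4.npz',*C)
print(arm.read_time(),arm.read_ft_force(),np.degrees(yaw()))
```

```text
150 21.09 [1.158 0.408 0.03 ] 0.0018 0.119
110 21.8 [1.067 0.485 0.013] 0.0017 0.121
70 22.51 [1.004 0.537 0.007] 0.0017 0.118
35 23.14 [0.951 0.488 0.008] 0.0018 0.119
2 23.75 [0.855 0.494 0.066] -0.0008 0.116
[ 0.57176239 -0.01069819  0.17367409]
25.2417 [-0.15608372  0.00214931 -0.13931208] -125.56557002935911
```

View pics/w4.png

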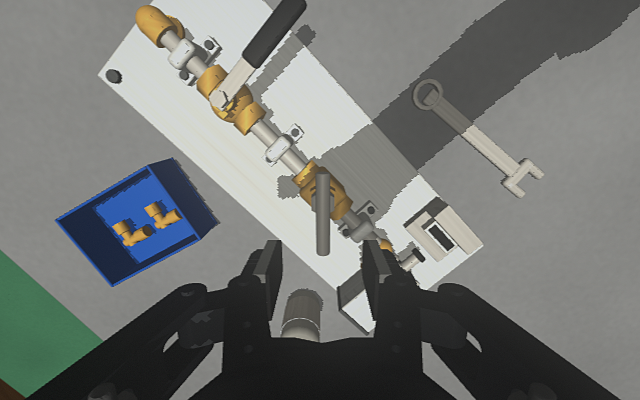

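```bash
cat > lev.py <<'E'
from g import *
Y=np.radians(8.7); P=np.array([.5899,-.1291]); Z=.144
def pose(th,off,r=.075,z=Z):
    u=np.pi+Y+th; U=np.array([np.cos(u),np.sin(u)]); T=np.array([-U[1],U[0]])
    return [*(P+r*U-off*T),z],down(u-np.pi),np.array([*T,0])
E
python3 - <<'E'
from lev import *
d=np.load('pics/w4.npz'); C=[d[k] for k in d]
print('tip',cast(C,(291,4),.078),'sleeve end',cast(C,(249,57),.078), 'expect',P+.099*np.array([-np.cos(Y),-np.sin(Y)]))
arm.move_gripper(0.)
p,o,_=pose(0,.036,z=.26); arm.movep(p,o); print(arm.read_time(),arm.read_joint_positions())
p,o,_=pose(0,.036); arm.line_to(p,.12)
print(arm.read_time(),arm.read_tool_pos(),p,arm.read_ft_force())
p,o,_=pose(0,.0225); arm.line_to(p,.05)
for th in np.radians(np.arange(7.5,83,7.5)):
    p,o,t=pose(th,.0225); arm.line_to(p,.06,ori=o)
    print(round(np.degrees(th),1),round(arm.read_time(),2),np.round(arm.read_ft_force(),2),round(float(arm.read_ft_force()@t),2))
C=cam('wrist'); im=snapshot('wrist'); cv2.imwrite('pics/w5.png',im); cv2.imwrite('pics/t5.png',snapshot('top')[130:290,220:480].repeat(2,0).repeat(2,1))
E
```

```text
tip [ 0.50245363 -0.14768514  0.078     ] sleeve end [ 0.55130856 -0.1380922   0.078     ] expect [ 0.49203911 -0.14407482]
28.1083 [-0.50403844  0.7187992   1.13364676  1.87142072 -0.75313588  1.06021736
 -0.47734047]
29.225 [ 0.51066065 -0.1051991   0.1446269 ] [np.float64(0.5103175689604489), np.float64(-0.10485878159342879), 0.144] [-0.11606237 -0.00326301  0.28578887]
7.5 29.96 [-0.76  0.06 -0.02] -0.27
15.0 30.27 [ 0.39 -0.16 -0.33] 0.3
22.5 30.59 [-0.45 -1.4  -0.36] 0.97
30.0 30.91 [-0.26  0.22  0.46] -0.34
37.5 31.23 [0.25 0.55 0.89] -0.21
45.0 31.54 [-0.58 -0.35 -0.01] -0.26
52.5 31.86 [0.52 0.24 0.59] 0.34
60.0 32.17 [0.25 0.04 0.81] 0.22
67.5 32.49 [ 0.41 -0.4   0.04] 0.5
75.0 32.81 [0.38 0.28 0.22] 0.35
82.5 33.12 [ 0.62  0.43 -0.76] 0.63
```

View pics/w5.png

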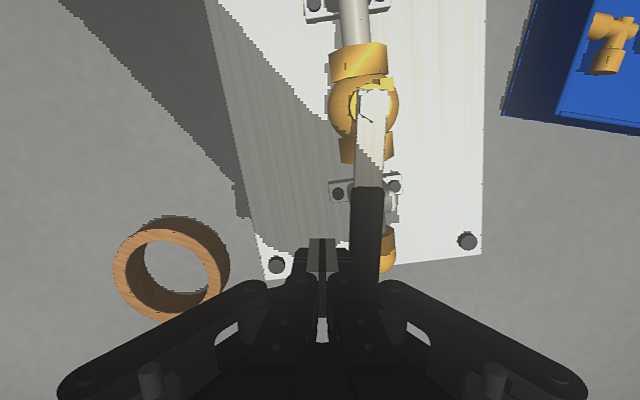

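Run:
```python
from lev import *
for d in np.arange(84.5,104,1.5):
    p,o,t=pose(np.radians(d),.0225); arm.line_to(p,.03,ori=o); arm.pause(.03)
    F=arm.read_ft_force(); f=float(F@t); print(d,np.round(F,1),round(f,2))
    if f<-8: break
print(arm.read_time(),arm.read_tool_pos(),p)
th=np.radians(d)
p,o,t=pose(th,.055); arm.line_to(p,.1)
arm.line_to([p[0],p[1],.26],.15)
im=snapshot('wrist'); cv2.imwrite('pics/w6.png',im); print(arm.read_time(),arm.read_ft_force())
```

```text
84.5 [-0.9  0.1 -0.3] -0.87
86.0 [-0.1  1.3  0.7] 0.02
87.5 [-1.6  1.  -0.5] -1.52
89.0 [-1.6 -0.6  0.4] -1.68
90.5 [-0.4 -0.9  0.5] -0.57
92.0 [-3.3 -0.2  1.6] -3.23
93.5 [-7.4  0.9  4. ] -7.09
95.0 [-9.3  0.7  4.6] -8.92
35.4917 [ 0.58188659 -0.2078513   0.14368206] [np.float64(0.5858030057549743), np.float64(-0.20729504228629989), 0.144]
36.9417 [-0.26333679  0.11330197 -0.12319278]
```

View pics/w6.png

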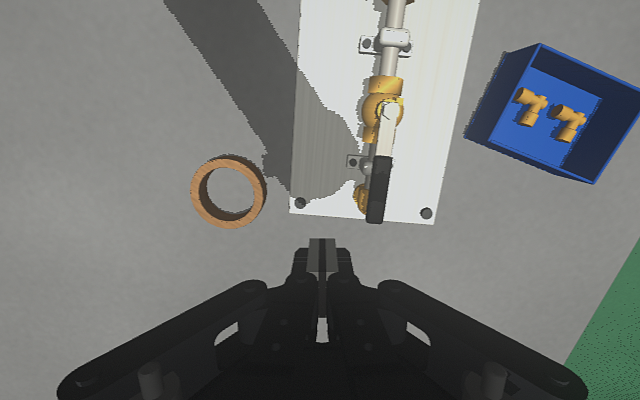

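Run:
```python
from lev import *
C=cam('wrist')
f=lambda a,b,z:np.degrees(np.arctan2(*(cast(C,b,z)-cast(C,a,z))[1::-1]))
print('sleeve',f((383,156),(376,222),.083),'lever',f((388.5,105),(376,222),.083),'plate edges',f((301,5),(290,212),.012),f((477,5),(435,224),.012), 'end edge',f((290,212),(435,224),.012)-90)
im=cv2.imread('pics/w6.png'); g=im.max(2)
for r in (165,180,195,210,220):
    c=[i for i in range(355,400) if g[r,i]<60]; print(r,c[0],c[-1])
print(arm.read_time())
```

```text
sleeve -79.05003125817439 lever -79.0917038005847 plate edges -81.00124610690598 -80.35657887220647 end edge -81.31589285313851
165 373 374
180 371 388
195 369 385
210 367 383
220 367 382
36.9417
```

```bash
python3 -c "
from station import ticket
print(ticket.finish_job())"
```

```text
the job is handed in; nothing more can be done
None
```

The needle was screwed in until it seated (felt as about 0.45 N m over the running reading, roughly 0.5 N m in total, so slightly above the 0.15–0.4 N m guide but below the bonnet's 0.6 N m), backed off half a turn, and only then was the lever swung to its open stop; the job is handed in with the arm clear, no verdict came back, and I did not measure the bonnet or the loose items directly.

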